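# Load the backup cartridge into the free dock

### The arm

A 6-joint arm with a two-finger parallel gripper is mounted at the origin on a cart in front of the work surface, level with it; the furniture and walls round the work are solid. World frame = base frame: x ahead of the robot, y to its left, z up, the work surface at z = 0. Lengths are in mm, angles in degrees, forces in N, time in s.
With the tool pointing down it reaches from about 300 to 875 mm from the base axis. Payload 6.4 kg.
Tool frame: the origin (TCP) lies on the centre line of the jaws, within the pads' length; the fingertips stand 17 mm ahead of it and the grasp point (between the pads) lies 2 mm behind it (robot.nose_length is the distance from the TCP to the fingertips, in mm); y points along the fingers, x is the direction in which the jaws open and shut, and the axes are right-handed (so a half turn about y gives the same grasp; the last joint's range is limited). The gripper opens to 85 mm and grips with 20 to 120 N. Pads are 22 mm wide; open, the fingers measure 114 mm over their backs; the gripper's body (76 mm by 85 mm) begins 54 mm behind the grasp point. The pads swing forward as they close: fully open they stand 13 mm farther back than shut.
Start: joints at [-79.257, 10.359, 92.074, -0, 77.567, -11.82], TCP at [220.645, -530.996, 248.288] pointing down, gripper open.
Joint ranges: [-171.53, 171.53], [-51.25, 118.39], [17.06, 147.69], [-65.23, 245.23], [0, 150.52], [-178.68, 178.68]. Speed limits (degrees/s): [147.25, 147.25, 172.46, 180, 180, 180].

### API

Orientations are given as a 3x3 rotation matrix whose columns are the frame's x, y, z axes.
In Python, from station import monitor, vision, robot gives the robot as it stands.
- The arm moves only by the tool drive_tool, never from a script. Its argument "commands" is one flat list of numbers, 5 for each row, row after row: the closure, from 0 (fully open) to 1 (shut), then the shift along the tool's x, y, z in m, then the turn about the tool's y in rad. In form: [gripper, x, y, z, spin, gripper, x, y, z, spin, ...]. A call has 1 to 5 rows; each row shifts and turns the commanded pose from where the row before left it, along the tool's axes as they then stand; what a row does not reach is not made up. A row lasts 1/8 s, in which the tool goes at most 62.5 mm and 10.7 degrees, less where a joint would pass 70% of its speed; a pose out of reach is approached as far as the arm can. A call with a gripper value outside its range is refused whole. The fingers move at their own pace and stop on an object; "newtons" is the grip in N (left out, the last holds). Time passes only in rows, so rows that do not move let the fingers close. It gives the time, the measured TCP pose, the force and the opening at its end, in the units of the state.
- monitor.sense(): the state, without advancing time (a new reading comes with each control period).
- vision.read_camera(name): name is "scene" or "top"; returns the picture (400x640x3 uint8, red, green, blue); there is no depth.
- vision.camera_model(name): a dict with "K" (3x3 intrinsics, pixels), "distortion" ([k1, k2, p1, p2, k3] as OpenCV has them; the pictures are not rectified), "R" (3x3) and "t" (3): a world point X has camera coordinates R X + t. Camera axes: x right, y down, z forward; pixel columns grow to the right and rows downward; lengths in mm; the calibration is good to about 2 mm. A picture is of the moment at which its call begins. camera_model takes no time and is no camera call.
- robot.finish_job(): hands the job in, once; it reports no verdict.
The state is a dict: "time": time; "joint_pos": joint angles; "joint_velocities": joint speeds; "effort": joint torques, N m; "eef_pos": TCP position; "ee_rot": TCP orientation; "force": force on the tool from outside, world axes, zero at the start; "wrist_torque": the same for the moment, N m; "finger_gap": finger opening in mm.
Only numpy, scipy, OpenCV 4.12 (cv2) and the standard library are available. Lean on these libraries where they do the work, as an engineer would, in place of code of your own. Each camera call takes 0.05 s, during which the arm holds its last target. There are 200 camera calls.

### The job

Time for the backup: take the disk cartridge that stands in its open carrier and slide it, upright, into the slot of the empty dock until it is fully home, then let go of it. The other dock already has a cartridge in it.

Things in the scene. Friction and masses are not known exactly. Their poses are not given: they have to be found in the camera images.
- cartridge_mid (a point): Centre of the loose removable disk cartridge, a flat upright slab of grey metal with a black ribbed end cap on top and a pale blank label on each face: 24 mm thick (its x), 86 mm wide (its y), 120 mm tall (its z, up), 0.17 to 0.35 kg. This point is 60 mm above its underside and 60 mm below its top; the two halves of the slab are alike, so it may go in either way round. It stands in the carrier and its upper 83 mm are free to grip across the thickness.
- free_dock_mouth (a point): Centre of the slot mouth, at the top face, of the empty dock: a black block fixed to the bench, 66 mm (x) by 130 mm (y) by 65 mm high, with one slot in its top whose long side runs along y. The mouth is 50 x 112 mm and its sloping grey sides narrow over the first 20 mm down to a straight slot 30 x 92 mm; the slot's floor is 55 mm below the mouth (10 mm above the bench). z is up, x is across the slot; a fully home cartridge has its centre 5 mm above this point.
- loaded_dock_mouth (a point): The same point of the second, identical dock, fixed to the bench, whose slot is taken by a like cartridge that sticks up out of it to 130 mm above the bench; it plays no part in the job.
- carrier_top (a point): Centre of the open top of the grey carrier, an open pocket on a wider foot, fixed to the bench: pocket 36 mm (x) by 98 mm (y) inside, walls 5 mm thick and 45 mm high above the bench, floor 8 mm above the bench, foot 80 x 130 mm. The cartridge stands loosely in it, long sides along y.

How it is judged (in metres and radians):
At the end, for the whole second after the job is handed in: The loose cartridge stands in the slot of the empty dock, down on the slot's floor (within 7 mm), centred within 15 mm, upright within 10 degrees, released and at rest (z of cartridge_mid in the frame of free_dock_mouth between -0.006 and 0.012 m and horizontal distance between cartridge_mid and free_dock_mouth below 0.015 m and angle between cartridge_mid's own z axis and vertical below 0.175 rad and linear speed of cartridge below 0.02 m/s); the robot touches nothing.
It also fails if it takes over 42 s, if anything falls off the work surface, if the arm or the gripper's body presses on something with over 40 N, if the wrist force passes 120 N, or if a joint passes its speed limit or range.

## Working session

There is one attempt and no reset: what is moved stays moved. The work goes in short steps, Python scripts to look and compute and a tool call to move; the robot and the scene stay as the last step left them, time stands still between calls to the robot, and variables do not carry over. Pictures are saved under pics/ and viewed, about 8 in all and at most 12, crops included, and the job is handed in when it is done.

Besides the shell and the picture viewer there is one more tool, called by a JSON object that holds its "api" and its "payload". drive_tool: Moves the arm, as the interface text tells. Its arguments: {"type":"object","properties":{"commands":{"type":"array"},"newtons":{"type":"number"}},"required":["commands"]}

```bash
mkdir -p pics; ls; python3 - <<'E'
from station import monitor, vision, robot
import cv2,numpy as np
np.set_printoptions(precision=3,suppress=True)
for n in("scene","top"):
    cv2.imwrite(f"pics/{n}0.png",vision.read_camera(n)[:,:,::-1])
    m=vision.camera_model(n);print(n,{k:np.array(v) for k,v in m.items()})
s=monitor.sense();print(s)
E
```

```text
pics
scene {'K': array([[456.301,   0.   , 315.687],
       [  0.   , 456.301, 201.369],
       [  0.   ,   0.   ,   1.   ]]), 'distortion': array([-0.091,  0.   ,  0.   ,  0.   ,  0.   ]), 'R': array([[-0.733, -0.681,  0.004],
       [-0.427,  0.455, -0.781],
       [ 0.53 , -0.574, -0.624]]), 't': array([355.962, 275.359, 977.367])}
top {'K': array([[478.333,   0.   , 319.907],
       [  0.   , 478.333, 204.106],
       [  0.   ,   0.   ,   1.   ]]), 'distortion': array([-0.126,  0.   ,  0.   ,  0.   ,  0.   ]), 'R': array([[ 0.018, -1.   , -0.012],
       [-0.999, -0.017, -0.05 ],
       [ 0.049,  0.013, -0.999]]), 't': array([   2.072,  491.063, 1068.389])}
{'time': 0.1, 'joint_pos': array([-79.257,  10.398,  92.127,   0.   ,  77.567, -11.819]), 'joint_velocities': array([ 0.021, -0.018,  0.008, -0.03 ,  0.032,  0.015]), 'effort': array([ -0.   , -44.588, -35.224,  -0.   ,   0.004,   0.   ]), 'eef_pos': array([ 220.554, -530.507,  247.458]), 'ee_rot': array([[ 0.384, -0.   ,  0.923],
       [-0.923,  0.002,  0.384],
       [-0.002, -1.   ,  0.   ]]), 'force': array([-1.088, -0.321,  0.71 ]), 'wrist_torque': array([-0.047, -0.018, -0.003]), 'finger_gap': 85.52700130107732}
```

View pics/scene0.png

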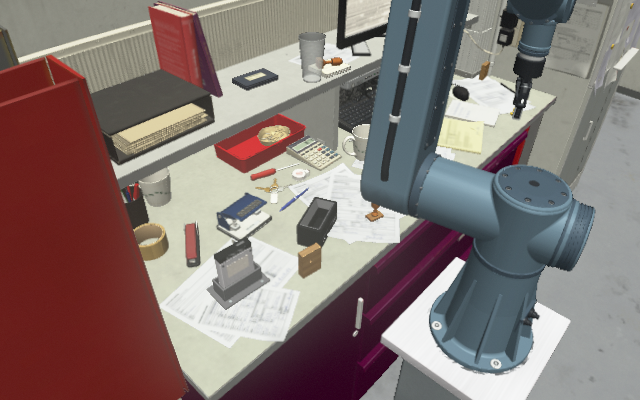

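View pics/top0.png

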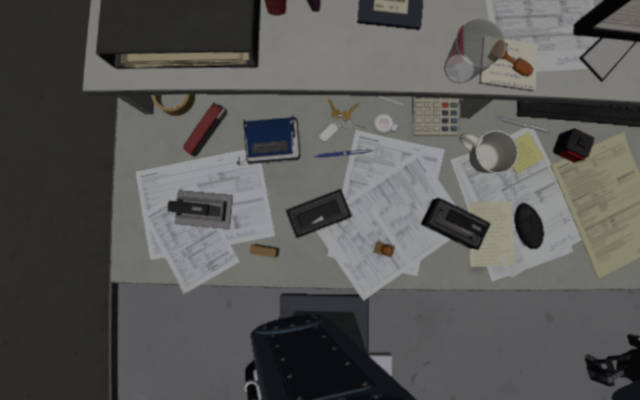

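Scene: the carrier with its cartridge is at about (238,275) and the empty dock at (317,220). Top: carrier (203,209), empty dock (319,213), loaded dock (455,223). I'll enlarge the relevant parts.

```bash
cat >h.py <<'E'
from station import monitor, vision, robot
import cv2,numpy as np
np.set_printoptions(precision=2,suppress=True)
def ray(n,px):
    m=vision.camera_model(n);K,d,R,t=[np.array(m[k],float) for k in("K","distortion","R","t")]
    u=cv2.undistortPoints(np.array(px,float).reshape(-1,1,2),K,d).reshape(-1,2)
    return -R.T@t,np.c_[u,np.ones(len(u))]@R
def onz(n,px,z):
    c,d=ray(n,px);return c+d*((z-c[2])/d[:,2])[:,None]
def tri(p,q):  # p scene px, q top px, -> points, miss
    c1,D=ray("scene",p);c2,E=ray("top",q);o=[]
    for a,b in zip(D,E):
        s=np.linalg.lstsq(np.c_[a,-b],c2-c1,rcond=None)[0];x,y=c1+s[0]*a,c2+s[1]*b
        o.append(np.r_[(x+y)/2,np.linalg.norm(x-y)])
    return np.array(o)
E
python3 - <<'E'
import cv2
a=cv2.imread("pics/scene0.png")[190:320,190:350]
b=cv2.imread("pics/top0.png")[175:265,155:365]
a=cv2.resize(a,None,fx=5,fy=5,interpolation=2)[:600]
a=cv2.resize(cv2.imread("pics/scene0.png")[190:310,190:350],None,fx=5,fy=5,interpolation=2)
b=cv2.convertScaleAbs(cv2.resize(cv2.imread("pics/top0.png")[175:265,160:360],None,fx=4,fy=4,interpolation=2),alpha=1.8)
cv2.imwrite("pics/a.png",a);cv2.imwrite("pics/b.png",b)
E
```

```text
(no output)
```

View pics/a.png

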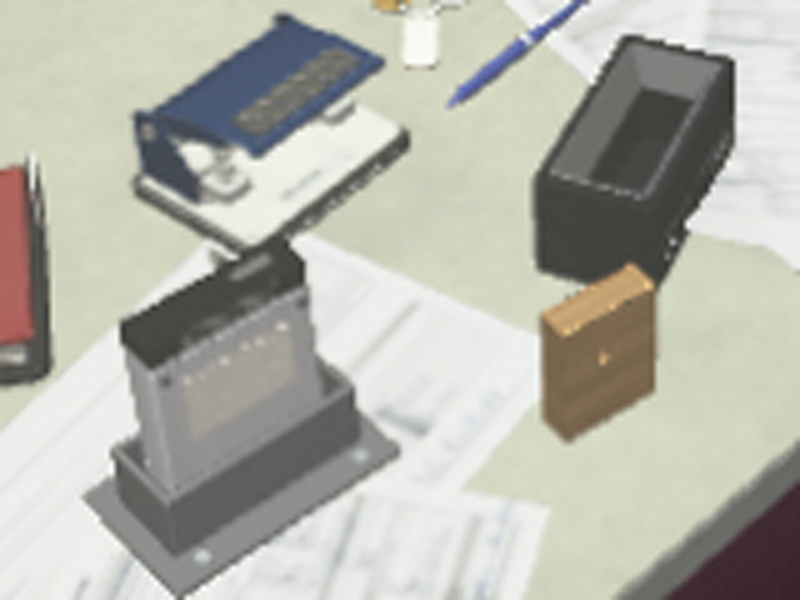

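View pics/b.png

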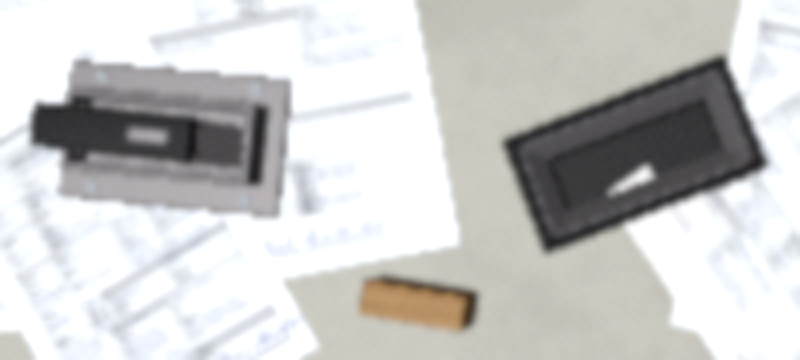

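Crop a (×5) and crop b (×4) show the dock's top rim, the carrier's foot and the black cap clearly. There's also a small white wedge inside the empty slot in the top view, at about (315,219). Next I'll triangulate the corners.

```bash
python3 - <<'E'
from h import *
A=lambda l:(np.array(l,float)+.5)/5-.5+190
B=lambda l:(np.array(l,float)+.5)/4-.5+[160,175]
def yaw(v): return np.degrees(np.arctan2(v[1],v[0]))
d=tri(A([(537,180),(625,35),(735,58),(640,197)]),B([(505,142),(723,57),(766,163),(548,250)]))
print("dock",d,d.mean(0));p=onz("top",B([(505,142),(723,57),(766,163),(548,250)]),65)
print(p.mean(0),np.linalg.norm(np.diff(p,axis=0),axis=1),"yaw long",yaw(p[0]-p[1]),yaw(p[3]-p[2]))
p=onz("scene",A([(537,180),(625,35),(735,58),(640,197)]),65);print("scene z65",p.mean(0),yaw(p[0]-p[1]))
f=tri(A([(85,497),(183,597),(400,452)]),B([(75,58),(60,190),(278,216)]));print("foot",f,(f[0]+f[2])/2)
p=onz("top",B([(75,58),(292,80),(278,216),(60,190)]),4);print(p.mean(0),"yaw",yaw(p[0]-p[1]),yaw(p[3]-p[2]),np.linalg.norm(np.diff(p,axis=0),axis=1))
p=onz("scene",A([(85,497),(183,597),(400,452)]),4);print("scene z4",(p[0]+p[2])/2,yaw(p[1]-p[2]))
c=tri(A([(121,322),(285,238)]),B([(33,105),(193,118)]));print("cap",c,"yaw",yaw(c[0]-c[1]))
p=onz("top",B([(33,105),(193,118),(190,160),(33,145)]),128);print(p,p.mean(0))
print(p and 0 if 0 else "wedge",onz("top",B([(632,180)]),10),"camS",ray("scene",[(0,0)])[0])
g=cv2.cvtColor(vision.read_camera("top"),cv2.COLOR_RGB2GRAY);print(g[210:228,300:332])
E
```

```text
dock [[473.77  82.7   64.4    0.98]
 [521.74 -33.61  64.47   0.57]
 [464.73 -57.81  65.59   1.45]
 [419.19  60.42  71.73   6.51]] [469.86  12.93  66.55   2.38]
[469.48  12.72  65.  ] [125.82  61.47 125.86] yaw long 112.32344165201845 112.76282510926201
scene z65 [471.33  11.93  65.  ] 112.51795698840512
foot [[519.95 338.51   4.     1.25]
 [442.46 344.06   3.35   4.14]
 [432.06 217.71   4.54   1.18]] [476.01 278.11   4.27   1.21]
[476.4  278.29   4.  ] yaw 85.19055395692347 84.51835146825705 [128.08  78.26 128.58]
scene z4 [476.16 277.95   4.  ] 86.66602723214667
cap [[486.28 320.6  129.67   0.3 ]
 [480.03 236.55 125.95   3.66]] yaw 85.74192653127193
[[486.47 321.28 128.  ]
 [481.25 237.37 128.  ]
 [459.84 238.3  128.  ]
 [465.95 320.59 128.  ]] [473.38 279.38 128.  ]
wedge [[455.85  15.28  10.  ]] camS [-139.94  677.98  823.73]
[[ 45  46  44  44  43  41  38  35  32  30  29  27  28  29  31  31  31  31
   31  32  32  30  31  31  31  31  30  31  30  31  31  30]
 [ 44  44  42  40  36  33  29  27  27  27  30  30  31  31  31  31  31  32
   32  32  31  30  31  30  31  32  31  31  30  32  3
[... 1435 characters left out ...]
1  42  45  47  46  42  40  37  31]
 [ 25  27  32  33  33  33  34  32  33  33  35  49  71  75  67  62  54  45
   41  41  41  43  44  45  43  43  45  40  32  28  27  30]
 [ 27  26  31  32  33  34  34  35  34  36  37  42  51  50  44  42  41  42
   41  42  45  48  46  42  37  34  31  27  30  40  52  64]
 [ 29  26  29  32  34  34  36  38  38  40  39  41  40  40  41  41  43  45
   44  42  44  45  40  31  25  29  39  46  59  83  99 109]
 [ 32  28  30  34  36  38  38  40  40  41  41  41  41  42  42  44  48  48
   43  37  34  32  27  29  43  59  80  92 101 119 131 137]
 [ 34  32  34  38  39  40  41  41  41  42  42  43  44  45  43  44  45  40
   31  26  29  41  50  63  85 104 119 127 129 134 140 143]]
```

The measurements agree. The dock's mouth is at (470,12.5,65) with its long side at 112.5°. The carrier's foot centre is at (476,278), and the cartridge cap centre is at (473,279) with its top near 128 and long side at about 85°. The white wedge lines up with the corner of the paper lying under the dock, so it isn't an object in the slot. Now I'll move across high.

{"api": "drive_tool", "payload": {"commands": [0,-0.036,0,0.03,0,0,-0.036,0,0.03,0,0,-0.036,0,0.03,0,0,-0.036,0,0.03,0,0,-0.036,0,0.03,0], "newtons": 50}}

```text
time: 0.78
eef_pos: [290.3, -305.6, 248.1]
ee_rot: [[0.383, 0.0, 0.924], [-0.924, 0.0, 0.383], [-0.0, -1.0, 0.0]]
force: [-0.3, 0.1, 0.7]
finger_gap: 85.4
```

{"api": "drive_tool", "payload": {"commands": [0,-0.036,0,0.03,0,0,-0.036,0,0.03,0,0,-0.036,0,0.03,0,0,-0.036,0,0.03,0,0,-0.036,0,0.03,0]}}

```text
time: 1.4
eef_pos: [359.7, -82.0, 248.3]
ee_rot: [[0.383, 0.001, 0.924], [-0.924, -0.0, 0.383], [0.0, -1.0, 0.0]]
force: [-0.4, -0.8, 0.7]
finger_gap: 85.2
```

{"api": "drive_tool", "payload": {"commands": [0,-0.036,0,0.03,0,0,-0.036,0,0.03,0,0,-0.036,0,0.03,0,0,-0.036,0,0.03,0,0,-0.036,0,0.03,0]}}

```text
time: 2.02
eef_pos: [429.1, 142.0, 248.2]
ee_rot: [[0.384, 0.0, 0.923], [-0.923, -0.0, 0.384], [0.0, -1.0, 0.0]]
force: [-0.3, -1.0, 0.2]
finger_gap: 85.1
```

{"api": "drive_tool", "payload": {"commands": [0,-0.036,0,0.03,0,0,-0.036,0,0.03,0,0,-0.036,0,0.03,0,0,0,0,0,0]}}

```text
time: 2.52
eef_pos: [470.6, 277.0, 247.6]
ee_rot: [[0.387, -0.001, 0.922], [-0.922, 0.0, 0.387], [-0.001, -1.0, -0.001]]
force: [0.7, -0.6, -0.0]
finger_gap: 85.3
```

{"api": "drive_tool", "payload": {"commands": [0,0,0,0,-0.18,0,0,0,0,-0.18,0,0,0,0,-0.18,0,0,0,0,-0.18,0,0,0,0,-0.18]}}

```text
time: 3.15
eef_pos: [470.3, 273.6, 248.1]
ee_rot: [[0.963, -0.001, 0.268], [-0.268, -0.001, 0.963], [-0.0, -1.0, -0.001]]
force: [0.6, -0.2, 0.6]
finger_gap: 85.2
```

{"api": "drive_tool", "payload": {"commands": [0,0,0,0,-0.18,0,0,0,0,-0.013,0,0,0,0,0]}}

```text
time: 3.52
eef_pos: [470.6, 274.1, 248.2]
ee_rot: [[0.996, -0.0, 0.088], [-0.088, -0.0, 0.996], [-0.0, -1.0, -0.0]]
force: [0.6, -0.2, -0.8]
finger_gap: 85.3
```

{"api": "drive_tool", "payload": {"commands": [0,0.003,0,0.005,0,0,0,0.035,0,0,0,0,0.035,0,0,0,0,0.03,0,0,0,0,0,0,0]}}

```text
time: 4.15
eef_pos: [472.3, 278.9, 145.8]
ee_rot: [[0.996, -0.005, 0.085], [-0.085, -0.002, 0.996], [-0.005, -1.0, -0.002]]
force: [0.1, -0.5, -0.4]
finger_gap: 85.5
```

```bash
python3 - <<'E'
from h import *
a=vision.read_camera("scene")[130:310,150:350,::-1];b=vision.read_camera("top")[150:260,130:330,::-1]
a=cv2.resize(a,None,fx=3,fy=3,interpolation=2);b=cv2.convertScaleAbs(cv2.resize(b,(600,330),interpolation=2),alpha=1.8)
cv2.imwrite("pics/c.png",np.hstack([a[:,100:500],cv2.resize(cv2.copyMakeBorder(b[:,:400],0,210,0,0,0),(400,540))]))
E
```

```text
(no output)
```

View pics/c.png

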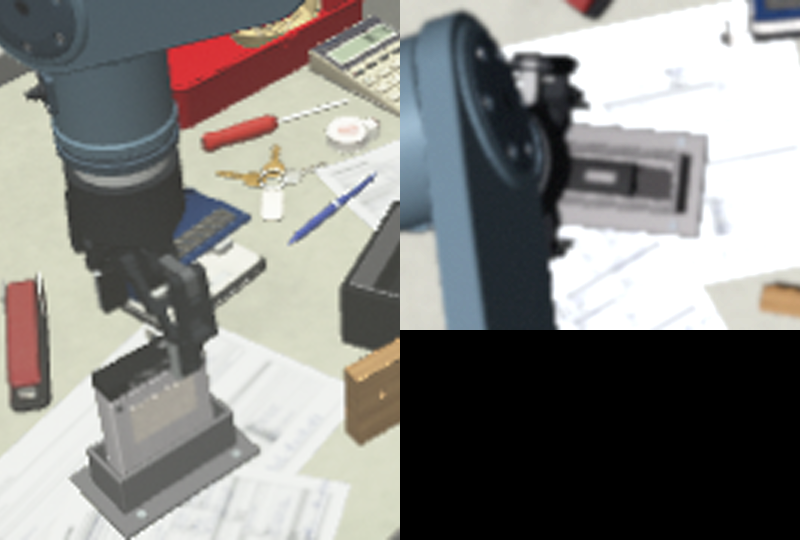

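The fingers straddle the cap. The near finger is at (187,350) and stands about 30 mm toward -x, which puts the jaw centre near the middle of the cap. Next: descend and close.

{"api": "drive_tool", "payload": {"commands": [0,0.001,0.027,0,0,0,0,0.027,0,0,0,0,0,0,0,1,0,0,0,0,1,0,0,0,0], "newtons": 50}}

```text
time: 4.88
eef_pos: [476.4, 279.7, 96.2]
ee_rot: [[0.996, 0.003, 0.084], [-0.084, 0.001, 0.996], [0.003, -1.0, 0.001]]
force: [0.1, -0.4, -0.3]
finger_gap: 51.9
```

{"api": "drive_tool", "payload": {"commands": [1,0,0,0,0,1,0,0,0,0,1,0,0,0,0,1,0,0,0,0,1,0,0,0,0]}}

```text
time: 5.5
eef_pos: [475.3, 279.4, 95.2]
ee_rot: [[0.996, 0.0, 0.084], [-0.084, 0.0, 0.996], [0.0, -1.0, 0.0]]
force: [-2.3, 0.4, 5.9]
finger_gap: 23.5
```

Gripped at 23.5 mm. Lifting straight up.

{"api": "drive_tool", "payload": {"commands": [1,0,-0.01,0,0,1,0,-0.025,0,0,1,0,-0.03,0,0,1,0,-0.03,0,0,1,0,-0.02,0,0]}}

```text
time: 6.12
eef_pos: [475.4, 279.3, 211.2]
ee_rot: [[0.996, 0.002, 0.084], [-0.084, 0.0, 0.996], [0.002, -1.0, 0.001]]
force: [0.1, 0.6, -2.8]
finger_gap: 23.4
```

{"api": "drive_tool", "payload": {"commands": [1,0.0,0,-0.03,0,1,0.0,0,-0.04,0,1,0.0,0,-0.04,0,1,0.0,0,-0.04,0,1,0.0,0,-0.04,0]}}

```text
time: 6.75
eef_pos: [458.7, 88.7, 209.6]
ee_rot: [[0.996, 0.0, 0.084], [-0.084, -0.0, 0.996], [0.0, -1.0, -0.0]]
force: [0.8, -0.4, -2.4]
finger_gap: 23.5
```

{"api": "drive_tool", "payload": {"commands": [1,0.0,0,-0.04,0,1,0.0,0,-0.03,0,1,0,0,0,-0.16,1,0,0,0,-0.16,1,0,0,0,-0.156]}}

```text
time: 7.38
eef_pos: [453.0, 20.0, 209.5]
ee_rot: [[0.922, -0.0, -0.386], [0.386, -0.0, 0.922], [-0.0, -1.0, -0.0]]
force: [-0.6, 0.7, -1.7]
finger_gap: 23.7
```

{"api": "drive_tool", "payload": {"commands": [1,0,0,0,0,1,0,0,0,0]}}

```text
time: 7.62
eef_pos: [453.2, 20.2, 209.4]
ee_rot: [[0.925, 0.0, -0.379], [0.379, -0.0, 0.925], [0.0, -1.0, -0.0]]
force: [-0.0, -0.4, -2.4]
finger_gap: 23.4
```

{"api": "drive_tool", "payload": {"commands": [1,0.013,0,-0.014,0,1,0,0.02,0,0,1,0,0.02,0,0,1,0,0,0,0,1,0,0,0,0]}}

```text
time: 8.25
eef_pos: [471.0, 12.1, 170.0]
ee_rot: [[0.924, 0.001, -0.381], [0.381, -0.0, 0.924], [0.001, -1.0, -0.0]]
force: [-0.0, -0.4, -1.4]
finger_gap: 23.1
```

```bash
python3 - <<'E'
from h import *
a=vision.read_camera("scene")[120:270,240:400,::-1]
cv2.imwrite("pics/d.png",cv2.resize(a,None,fx=4,fy=4,interpolation=2))
E
```

```text
(no output)
```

View pics/d.png

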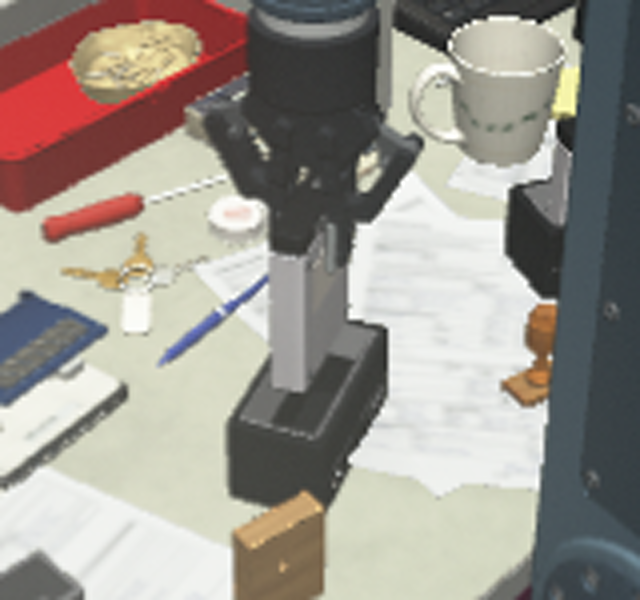

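Upright in the grip. The bottom corners at the +y end are at crop (272,386) and (306,390). I'll check them against the slot.

```bash
python3 - <<'E'
from h import *
p=onz("scene",(np.array([(272,386),(306,390)])+.5)/4-.5+[240,120],83)
a=np.radians(112.5);l=np.array([np.cos(a),np.sin(a)]);n=np.array([l[1],-l[0]])
q=p[:,:2]-[470.2,12.4];print(p,"along",q@l,"across",q@n)
E
```

```text
[[464.03  53.5   83.  ]
 [445.9   41.79  83.  ]] along [40.34 36.45] across [ 10.03 -11.2 ]
```

Across is centred to about 1 mm. Along the slot it may sit about 3 mm short, so I'll shift it 2 mm and lower it, watching the force.

{"api": "drive_tool", "payload": {"commands": [1,0,0.01,0.002,0,1,0,0.01,0,0,1,0,0.01,0,0,1,0,0.007,0,0,1,0,0.003,0,0]}}

```text
time: 8.93
eef_pos: [469.5, 14.1, 128.6]
ee_rot: [[0.924, -0.001, -0.382], [0.382, 0.0, 0.924], [-0.001, -1.0, 0.001]]
force: [-0.2, 0.0, -2.7]
finger_gap: 23.4
```

{"api": "drive_tool", "payload": {"commands": [1,0,0.005,0,0,1,0,0.005,0,0,1,0,0,0,0]}}

```text
time: 9.3
eef_pos: [469.6, 14.1, 118.9]
ee_rot: [[0.924, -0.001, -0.382], [0.382, 0.0, 0.924], [-0.001, -1.0, 0.0]]
force: [-0.5, 0.4, -2.1]
finger_gap: 23.4
```

Already in the straight slot with no contact. Continuing.

{"api": "drive_tool", "payload": {"commands": [1,0,0.006,0,0,1,0,0.006,0,0,1,0,0.004,0,0,1,0,0.003,0,0,1,0,0,0,0]}}

```text
time: 9.93
eef_pos: [469.7, 14.1, 100.0]
ee_rot: [[0.924, -0.001, -0.382], [0.382, 0.0, 0.924], [-0.0, -1.0, 0.0]]
force: [0.8, -0.5, -1.0]
finger_gap: 23.4
```

{"api": "drive_tool", "payload": {"commands": [1,0,0.002,0,0,1,0,0,0,0]}}

```text
time: 10.18
eef_pos: [469.8, 14.1, 98.3]
ee_rot: [[0.924, -0.0, -0.382], [0.382, 0.0, 0.924], [-0.0, -1.0, 0.0]]
force: [0.2, -0.4, -1.5]
finger_gap: 23.6
```

Near the floor, which should be at TCP about 97. One more small step, then release.

{"api": "drive_tool", "payload": {"commands": [1,0,0.001,0,0,1,0,0.001,0,0,1,0,0,0,0]}}

```text
time: 10.55
eef_pos: [470.1, 14.0, 97.2]
ee_rot: [[0.924, 0.0, -0.382], [0.382, -0.0, 0.924], [0.0, -1.0, -0.0]]
force: [-3.0, 0.1, 7.1]
finger_gap: 23.6
```

{"api": "drive_tool", "payload": {"commands": [0,0,0,0,0,0,0,0,0,0,0,0,0,0,0,0,0,0,0,0,0,0,0,0,0]}}

```text
time: 11.18
eef_pos: [469.8, 14.0, 96.2]
ee_rot: [[0.924, -0.0, -0.382], [0.382, 0.0, 0.924], [-0.0, -1.0, 0.0]]
force: [0.1, 0.3, 0.7]
finger_gap: 85.3
```

{"api": "drive_tool", "payload": {"commands": [0,0,0,0,0,0,0,0,0,0,0,0,-0.02,0,0,0,0,-0.03,0,0,0,0,-0.04,0,0]}}

```text
time: 11.8
eef_pos: [469.0, 14.2, 186.4]
ee_rot: [[0.924, -0.002, -0.382], [0.382, 0.001, 0.924], [-0.002, -1.0, 0.001]]
force: [0.8, -0.6, -0.0]
finger_gap: 85.3
```

{"api": "drive_tool", "payload": {"commands": [0,0,-0.05,0,0,0,0,0,-0.05,0,0,0,0,-0.05,0,0,0,0,-0.04,0,0,0,0,0,0]}}

```text
time: 12.42
eef_pos: [523.9, -117.8, 236.1]
ee_rot: [[0.925, 0.0, -0.379], [0.379, -0.0, 0.925], [-0.0, -1.0, -0.0]]
force: [0.3, 0.3, -0.2]
finger_gap: 85.3
```

```bash
python3 - <<'E'
from h import *
a=vision.read_camera("scene")[140:260,260:380,::-1];b=vision.read_camera("top")[170:260,270:370,::-1]
a=cv2.resize(a,None,fx=4,fy=4,interpolation=2);b=cv2.convertScaleAbs(cv2.resize(b,None,fx=3,fy=3,interpolation=2),alpha=1.8)
cv2.imwrite("pics/e.png",np.hstack([a,cv2.copyMakeBorder(b,0,210,0,0,0)]))
E
```

```text
(no output)
```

View pics/e.png

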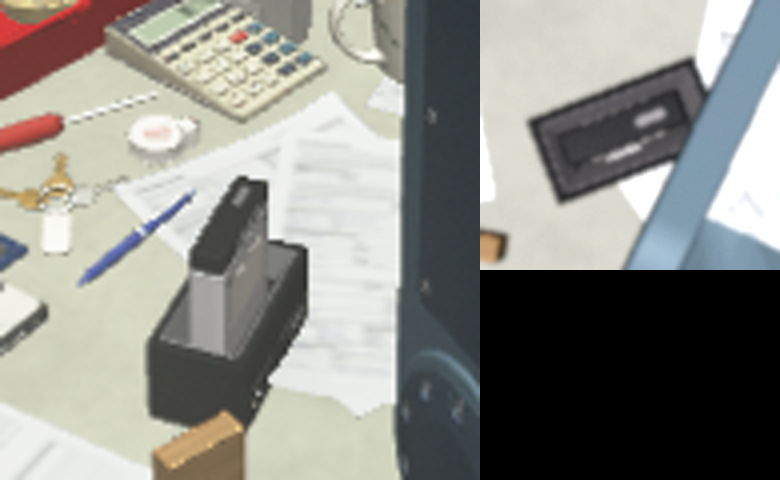

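The picture shows the cartridge upright in the dock, cap at (230,220), with the gripper clear. I'll check the cap corner against z=130, then hand in.

```bash
python3 - <<'E'
from h import *
p=onz("scene",(np.array([(240,178),(190,262)])+.5)/4-.5+[260,140],130)
a=np.radians(112.5);l=np.array([np.cos(a),np.sin(a)]);n=np.array([l[1],-l[0]])
q=p[:,:2]-[470.2,12.4];print("along",q@l,"across",q@n)
s=monitor.sense();print(s["time"],s["force"],s["joint_velocities"])
robot.finish_job()
E
```

```text
along [-36.8   53.92] across [6.61 5.68]
12.525 [-1.07 -0.08  0.25] [ 1.24 -0.9   0.95  0.09  0.07 -0.02]
the job is handed in; nothing more can be done
```

The cartridge is out of its carrier and standing in the empty dock's slot. I let go of it, moved the gripper clear, and handed the job in at 12.5 s of the 42 s allowed.

**Checks that agreed:**
- **Depth:** the cartridge touched down at about 7 N with the tool at 97.2 mm, 2 mm above the grasp height of 95.2 mm. That is the difference between the dock floor (10 mm) and the carrier floor (8 mm), so it is fully home.
- **Fit:** it went down the slot without noticeable contact force.
- **After release:** the last pictures show it upright in the slot. The fingers were fully open and the force reading was about 1 N or less.

**Checks that were weak or disagreed:**
- **Cap corners:** the last check, from two corners read by eye in one view, was too coarse to confirm the centring. It gave −37 and +54 mm along the slot where ±43 mm was expected, a mean offset of about 8 mm. A cartridge down on the floor has only about 3 mm of play each way, so I put this down to a poor reading of the cap's lower edge.
- **Retreat:** part of the last retreat went sideways, because I put two values in the wrong columns. It was at 190–235 mm height and touched nothing.

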